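# Hang the scrap pan and hold the griddle's scrap gate open

## Task

Get the griddle ready for the cook to scrape down: hang the scrap pan by its two hooks on the griddle's front rail, centred under the scrap opening, and let go of it. Then take the black knob of the spring-closed scrap gate, pull it sideways until the knob stands at the red line, and finish while still holding it there. Leave the red bowl, the glass jar, the steel dome and the bamboo spatula where they are.

Things in the scene. Friction and masses are not known exactly. Their poses are not given: they have to be found in the camera images.
- griddle: Steel counter griddle, fixed, 424 x 540 x 235 mm; origin under its middle; x to its back (away from the robot), y left, z up. Front trough wall: outer face x=-160 mm, rim z=191 mm, with a 72 mm scrap opening at y=-100 mm shut by the aluminium gate sliding on its outside. Below the rail the control panel (front x=-204, top z=108 mm) has two black gas knobs at y=90 and 200 mm, 24 mm proud.
- rail_spot (a point): Point on the hanging rail's axis below the middle of the scrap opening, at griddle (-196, -100, 136) mm; axes as the griddle's. Rail: round steel bar, 12 mm thick, along y, 36 mm in front of the trough wall. A chute lip 72 mm wide reaches from the opening over the rail, 2 to 7 mm above it and 43 mm out from the wall: the pan's two hooks go down on either side of it.
- pan_grip (a point): Centre of the pan's black grip, a 16 x 16 mm bar 90 mm long on a fixed carrying bow over the pan's middle, 130 mm above its underside, 65 mm above its rim. Pan: open aluminium box 76 (x) x 160 (y) x 65 mm high, about 0.4 kg. Axes: x to the hooks (pan's rear), y along the grip, z up. It starts upright on the counter, hooks towards the griddle within about 0.55 rad.
- pan_hook (a point): Seat of the hooks: lies at rail_spot, axes alike, when hung. From the grip: x +45, z -71 mm. Two 20 mm wide hooks at y = -70, +70 mm leave the rear wall (outer face x=-7 mm), run flat 6 mm above this point to x=+5, then slope to x=+21, z=-16 mm. Lowered with this point 7 mm in front (-x) of the rail's axis they clear it by 7 mm each way; the slope draws the pan in, its rear wall on the panel.
- knob_mid (a point): Centre of the gate's upright black knob, 24 mm across and 45 mm high, 225 mm above the counter, clear all round and above (the trough rim lies 34 mm below its centre, 5.5 mm behind it). It moves with the gate; axes as the griddle's.
- gate (a joint): Travel of the scrap gate in m: 0 closed (as it starts), growing as the knob is pulled along the griddle's +y; 0.085 with the knob at the red line; stop at 0.115. A spring pulls it shut: about 3 N when closed, 8 N at the red line; let go, it shuts.
- red_line (a point): Where the centre of the knob stands when it is at the red line, a 6 mm wide red stripe across the trough rim, 85 mm along the griddle's +y from the closed position of the knob; axes as the griddle's.
- bowl: Red plastic bowl, 150 mm across, 60 mm high, origin under its middle. Stands on the counter; leave it.
- jar: Closed glass jar with hinged lid and wire clasp, 100 mm across, 128 mm high, origin under its middle. Leave it.
- dome: Steel dome cover with knob, 244 mm across, 138 mm high, origin under its middle, on the counter. Leave it.
- spatula: Bamboo spatula, 300 mm long, 62 mm wide, 7 mm thick, lying across the hot plate, origin at its underside near its middle. Leave it.
Mind the look-alikes: they are no part of the job. What is shaped like the part that bears pan_grip but blue or turquoise is not meant.

How it is judged:
On the way, in this order (a step that is already met when the one before it is completed fails the run):
1. the pan hangs by both hooks on the rail under the scrap opening, let go, the gate still shut (x of pan_hook in the frame of rail_spot between -0.012 and 0.012 m and y of pan_hook in the frame of rail_spot between -0.026 and 0.026 m and z of pan_hook in the frame of rail_spot between -0.007 and 0.007 m and angle between pan_hook's own z axis and vertical below 0.14 rad and angle between the y axis of pan_hook and the y axis of rail_spot, either way round below 0.12 rad and contact force between pan and griddle above 1 N and contact force between pan and the arm below 0.3 N and contact force between pan and the fingers below 0.3 N and value of joint gate below 0.01 m and linear speed of pan below 0.03 m/s), for 0.2 s.
2. the gate's knob is held at the red line (value of joint gate between 0.078 and 0.092 m and contact force between gate and the fingers above 1.5 N), for 0.5 s.
At the end, for the whole second after the job is handed in: The pan, untouched, hangs on the rail (hook seat within 12 mm fore and aft, 26 mm along, 7 mm in height of rail_spot; upright within 0.14 rad, square within 0.12 rad), and the fingers hold the knob still at the red line, gate travel 0.078 to 0.092 m (all of step 2 and x of pan_hook in the frame of rail_spot between -0.012 and 0.012 m and y of pan_hook in the frame of rail_spot between -0.026 and 0.026 m and z of pan_hook in the frame of rail_spot between -0.007 and 0.007 m and angle between pan_hook's own z axis and vertical below 0.14 rad and angle between the y axis of pan_hook and the y axis of rail_spot, either way round below 0.12 rad and contact force between pan and griddle above 1 N and contact force between pan and the arm below 0.3 N and contact force between pan and the fingers below 0.3 N and velocity of joint gate between -0.02 and 0.02 m/s); the arm keeps its last pose, push and grip.
It fails at once if the gate is pulled open while the pan is not hanging under it (value of joint gate above 0.02 m and not (x of pan_hook in the frame of rail_spot between -0.012 and 0.012 m and y of pan_hook in the frame of rail_spot between -0.026 and 0.026 m and z of pan_hook in the frame of rail_spot between -0.007 and 0.007 m and angle between pan_hook's own z axis and vertical below 0.14 rad and angle between the y axis of pan_hook and the y axis of rail_spot, either way round below 0.12 rad)).
It fails at once if a bystander is moved by more than 30 mm (distance of any of bowl, jar, dome, spatula from where it was at the start of the episode above 0.03 m).
It also fails if it takes over 56 s, if anything falls off the work surface, if the arm or the gripper's body presses on something with over 40 N, if the wrist force passes 120 N, or if a joint passes its speed limit or range.

## Robot

A 6-joint arm with a two-finger parallel gripper is mounted at the origin on the work surface. World frame = base frame: x ahead of the robot, y to its left, z up, the work surface at z = 0. Lengths are in m, angles in rad, forces in N, time in s.
With the tool pointing down it reaches from about 0.375 to 0.925 m from the base axis. Payload 5.7 kg.
Tool frame: the origin (TCP) lies midway between the tips of the shut fingers; the grasp point (between the pads) lies 19 mm behind it; z points along the fingers, x is the direction in which the jaws open and shut, and the axes are right-handed (so a half turn about z gives the same grasp; the last joint's range is limited). The gripper opens to 88 mm and grips with 3 to 60 N. Pads are 20 mm wide; open, the fingers measure 115 mm over their backs; the gripper's body (75 mm by 178 mm) begins 61 mm behind the grasp point.
Start: joints at [1.159, 0.359, 1.51, -0, 1.272, -0.115], TCP at [0.175, 0.574, 0.223] pointing down, gripper open.
Joint ranges: [-2.97, 2.97], [-1.01, 2.36], [0.21, 2.38], [-0.96, 4.11], [0.2, 2.71], [-2.98, 2.98]. Speed limits (rad/s): [2.39, 2.39, 3.14, 3.14, 3.14, 3.14].

## Interface

Orientations are given as a unit quaternion [x, y, z, w].
In Python, from bench import move_ptp, servo_line, goto_joints, move_gripper, sleep, inverse_kinematics, capture, PlanningError, close_job, spot_in, silhouettes, current_clock, current_joint_pos, current_qvel, current_joint_torque, current_position, current_orientation, current_force, current_torque, current_finger_gap gives the robot as it stands. Calls block until the motion is done:
- move_ptp(position, orientation): joint-space move of the TCP to a pose.
- servo_line(position, orientation=None, rate=0.15, contact_N=None): straight line of the TCP; orientation=None keeps the orientation; rate is the mean speed in m/s. With contact_N (N) it stops when the force on the tool has changed by that much, and returns True; else False.
- goto_joints(angles): joint-space move.
- move_gripper(opening): finger opening in m; the grip force is fixed at half the most; returns when the fingers have stopped.
- sleep(seconds).
- inverse_kinematics(position, orientation): joint angles nearest the present ones, or None.
- capture(name): name is "side" or "top"; returns a dict with "image" (384x512x3 uint8, blue, green, red), "range_z" (384x512 float32, m along the optical axis (not along the pixel's ray), 0 where there is no reading), "intrinsics" (3x3 intrinsics, pixels), "k1" (the pictures are not rectified: a ray, as slopes to the right and down, at radius r is drawn at 1 + k1 r^2 times it, then the intrinsics apply), "R" (3x3) and "t" (3): a world point X has camera coordinates R X + t. Camera axes: x right, y down, z forward; pixel columns grow to the right and rows downward; lengths in m; the calibration is good to about 2 mm. A picture is of the moment at which its call begins.
A pose or a line that the arm cannot do raises PlanningError and nothing moves.
- close_job(): hands the job in, once; it reports no verdict.
Trained networks look in the newest picture that a camera, given by its name, has taken for a name from the list of things; names that differ only in an ending like _2 or _b are one class to them, and where a whole thing is asked for, a point or a joint stands for the part that bears it (a point fixed in the world has none). Each returns a list of dicts, best first, with "conf" (0 to 1); they miss things now and then, are a little off and sometimes report something else, mostly with a low value. They report only what shows in the picture. A call takes as long as a camera call. They do not tell look-alikes from the thing itself.
- spot_in(camera, query): "xy" ([column, row] in pixels, amid what is visible of it).
- silhouettes(camera, query): "region" (384x512 bool, what is visible of it) and "xy" ([column, row] in pixels, amid what is visible of it).
Readings, each from a call of its own:
- current_clock(): time.
- current_joint_pos(): joint angles.
- current_qvel(): joint speeds.
- current_joint_torque(): joint torques, N m.
- current_position(): TCP position.
- current_orientation(): TCP orientation.
- current_force(): force on the tool from outside, world axes, zero at the start.
- current_torque(): the same for the moment, N m.
- current_finger_gap(): finger opening in m.
Only numpy, scipy, OpenCV 4.12 (cv2) and the standard library are available. Lean on these libraries where they do the work, as an engineer would, in place of code of your own. Each camera call takes 0.05 s, during which the arm holds its last target.

## Working session

There is one attempt and no reset: what is moved stays moved. The work goes in short steps, each a Python script; the robot and the scene stay as the last script left them, time stands still between calls to the robot, and variables do not carry over. Pictures are saved under pics/ and viewed, and the job is handed in when it is done.

```bash
mkdir -p pics; ls; cat > h.py <<'E'
import numpy as np, cv2
from bench import *
def pix2ray(c,u,v):
    K=c["intrinsics"];k=c["k1"]
    d=np.array([(u-K[0,2])/K[0,0],(v-K[1,2])/K[1,1]]);s=d.copy()
    for _ in range(20): s=d/(1+k*(s@s))
    return s
def pt(c,u,v,z):
    s=pix2ray(c,u,v); Xc=np.array([s[0]*z,s[1]*z,z]); return c["R"].T@(Xc-c["t"])
def proj(c,X):
    Xc=c["R"]@np.asarray(X)+c["t"]; s=Xc[:2]/Xc[2]; s=s*(1+c["k1"]*(s@s)); K=c["intrinsics"]
    return np.array([K[0,0]*s[0]+K[0,2],K[1,1]*s[1]+K[1,2]])
def cloud(c):
    z=c["range_z"];K=c["intrinsics"];k=c["k1"]
    v,u=np.mgrid[0:z.shape[0],0:z.shape[1]]
    dx=(u-K[0,2])/K[0,0];dy=(v-K[1,2])/K[1,1];sx,sy=dx.copy(),dy.copy()
    for _ in range(20):
        f=1+k*(sx**2+sy**2);sx=dx/f;sy=dy/f
    P=np.stack([sx*z,sy*z,z],-1)
    W=(P-c["t"])@c["R"]
    W[z<=0]=np.nan
    return W
E
python3 - <<'E'
from h import *
print(current_clock())
for n in("side","top"):
    c=capture(n);cv2.imwrite(f"pics/{n}0.png",c["image"]);print(n,c["intrinsics"],c["k1"],c["R"],c["t"],-c["R"].T@c["t"],(c["range_z"]>0).mean())
    np.savez(f"{n}0.npz",**c)
    for q in("pan_grip","knob_mid","griddle","bowl","jar","dome","spatula","gate"):
        try: print(q,[(np.round(d["xy"]),round(d["conf"],2)) for d in spot_in(n,q)])
        except Exception as e: print(q,e)
print(current_clock())
E
```

```text
pics
0.0
side [[475.24321454   0.         248.55530221]
 [  0.         475.24321454 199.4922096 ]
 [  0.           0.           1.        ]] -0.06302689125872388 [[-0.99695727 -0.07780587  0.00473853]
 [-0.06120129  0.74365002 -0.66576201]
 [ 0.04827638 -0.66402628 -0.74614911]] [0.54303403 0.12587784 1.74990814] [0.46460638 1.11062716 1.3869239 ] 0.9958648681640625
pan_grip [(array([292., 222.]), 0.97), (array([336., 297.]), 0.83), (array([173., 305.]), 0.83), (array([316., 345.]), 0.8), (array([287., 273.]), 0.69)]
knob_mid [(array([218., 172.]), 0.77)]
griddle [(array([164., 193.]), 0.86)]
bowl [(array([288., 168.]), 0.8)]
jar [(array([230., 332.]), 0.9)]
dome [(array([251., 130.]), 0.56)]
spatula [(array([179., 196.]), 0.85)]
gate [(array([219., 171.]), 0.75), (array([230., 334.]), 0.48)]
top [[486.80229466   0.         259.00899034]
 [  0.         486.80229466 193.44491419]
 [  0.           0.           1.        ]] -0.16809113955555693 [[ 0.00197777 -0.99999695  0.00147688]
 [-0.98563656 -0.00219876 -0.16886601]
 [ 0.16886874 -0.00112168 -0.98563791]] [1.50224260e-03 5.26824858e-01 1.77056432e+00] [0.22026191 0.00464662 1.83409591] 0.9958546956380209
pan_grip [(array([179., 275.]), 0.86), (array([163., 137.]), 0.82), (array([256., 234.]), 0.8), (array([128., 251.]), 0.64), (array([197., 226.]), 0.61), (array([334., 226.]), 0.36)]
knob_mid [(array([278., 153.]), 0.7)]
griddle [(array([274., 105.]), 0.6)]
bowl [(array([334., 226.]), 0.86), (array([274., 105.]), 0.24)]
jar [(array([131., 183.]), 0.77), (array([198., 224.]), 0.27)]
dome [(array([392., 186.]), 0.76), (array([270., 104.]), 0.19)]
spatula [(array([248., 115.]), 0.69), (array([130., 180.]), 0.66)]
gate [(array([283., 155.]), 0.47)]
0.9
```

View pics/side0.png

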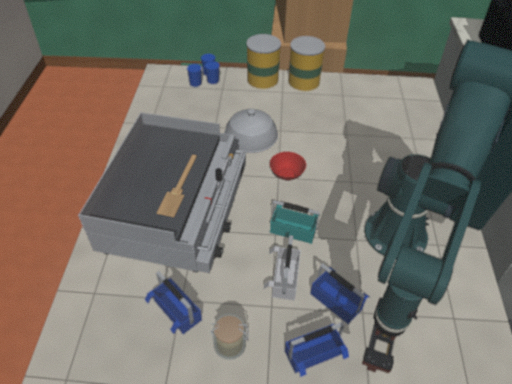

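View pics/top0.png

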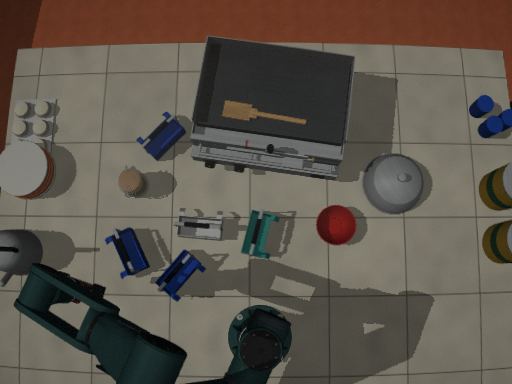

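```bash
python3 - <<'E'
from h import *
T=dict(np.load("top0.npz"));S=dict(np.load("side0.npz"))
a=cv2.resize(T["image"][190:260,160:290],None,fx=6,fy=6,interpolation=cv2.INTER_CUBIC)
b=cv2.resize(S["image"][225:310,255:340],None,fx=5,fy=5,interpolation=cv2.INTER_CUBIC)
cv2.imwrite("pics/c1.png",a);cv2.imwrite("pics/c2.png",b)
a=cv2.resize(T["image"][125:185,180:350],None,fx=4.6,fy=4.6,interpolation=cv2.INTER_CUBIC)
b=cv2.resize(S["image"][130:270,150:260],None,fx=4,fy=4,interpolation=cv2.INTER_CUBIC)
cv2.imwrite("pics/c3.png",a);cv2.imwrite("pics/c4.png",b)
E
```

```text
(no output)
```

View pics/c1.png

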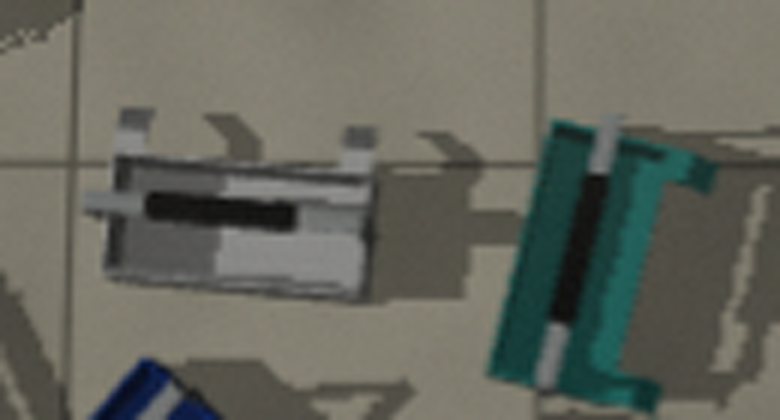

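View pics/c2.png

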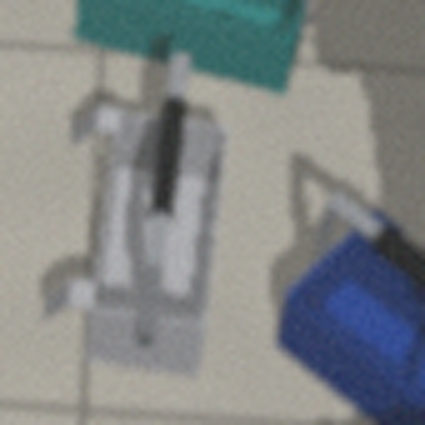

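View pics/c3.png

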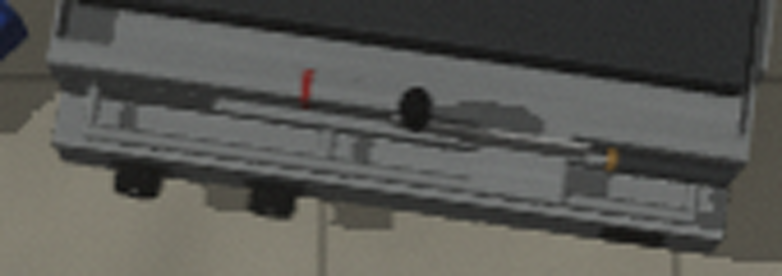

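View pics/c4.png

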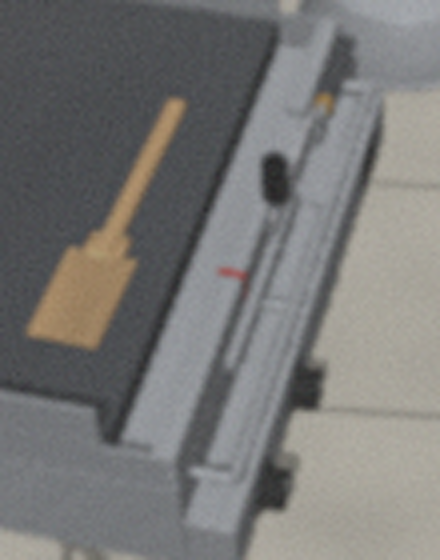

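```bash
python3 - <<'E'
from h import *
T=dict(np.load("top0.npz"));S=dict(np.load("side0.npz"))
for n,c in (("top",T),("side",S)):
    W=cloud(c);im=c["image"].astype(int)
    z=W[...,2];print(n,"floor",np.nanmedian(z[np.abs(z)<.02]))
    np.save(n+"W.npy",W)
    # griddle points
    g=(W[...,0]>.55)&(W[...,0]<1.2)&(np.abs(W[...,1])<.4)&(z>.03)&(z<.3)
    h=np.histogram(z[g],bins=np.arange(.03,.3,.005));print([(round(b,3),k) for b,k in zip(h[1],h[0]) if k>40])
    # black grip
    box={"top":(slice(210,240),slice(170,230)),"side":(slice(235,300),slice(270,302))}[n]
    dark=im[box].max(-1)<70
    P=W[box][dark];P=P[P[:,2]>.08];print("grip",len(P),np.median(P,0),P.min(0),P.max(0))
    P2=W[box][(W[box][...,2]>.115)];print(len(P2),P2.mean(0),np.percentile(P2[:,2],[5,50,95]))
    d=P2[:,:2]-P2[:,:2].mean(0);u,s,v=np.linalg.svd(d,full_matrices=False);print("dir",v[0],s,(d@v[0]).min(),(d@v[0]).max())
E
```

```text
top floor -0.0011163396564127875
[(np.float64(0.05), np.int64(61)), (np.float64(0.055), np.int64(63)), (np.float64(0.06), np.int64(66)), (np.float64(0.065), np.int64(65)), (np.float64(0.07), np.int64(49)), (np.float64(0.075), np.int64(49)), (np.float64(0.08), np.int64(59)), (np.float64(0.085), np.int64(79)), (np.float64(0.09), np.int64(90)), (np.float64(0.095), np.int64(151)), (np.float64(0.1), np.int64(355)), (np.float64(0.105), np.int64(485)), (np.float64(0.11), np.int64(218)), (np.float64(0.13), np.int64(147)), (np.float64(0.135), np.int64(266)), (np.float64(0.14), np.int64(404)), (np.float64(0.145), np.int64(756)), (np.float64(0.15), np.int64(621)), (np.float64(0.155), np.int64(261)), (np.float64(0.16), np.int64(172)), (np.float64(0.165), np.int64(182)), (np.float64(0.17), np.int64(404)), (np.float64(0.175), np.int64(2151)), (np.float64(0.18), np.int64(5373)), (np.float64(0.185), np.int64(4137)), (np.float64(0.19), np.int64(1305)), (np.float64(0.195), np.int64(274)), (np.float64(0.2), np.int64(141)), (np.float64(0.205), np.int64(105)), (np.float64(0.21), np.int64(133)), (np.float
[... 1552 characters left out ...]
float64(0.18), np.int64(5287)), (np.float64(0.185), np.int64(2838)), (np.float64(0.19), np.int64(753)), (np.float64(0.195), np.int64(267)), (np.float64(0.2), np.int64(251)), (np.float64(0.205), np.int64(275)), (np.float64(0.21), np.int64(236)), (np.float64(0.215), np.int64(278)), (np.float64(0.22), np.int64(268)), (np.float64(0.225), np.int64(274)), (np.float64(0.23), np.int64(343)), (np.float64(0.235), np.int64(104))]
grip 71 [0.40111778 0.22616756 0.13600931] [0.39223057 0.18606184 0.13077081] [0.407422   0.26715515 0.14298105]
200 [0.40101934 0.23369885 0.13384157] [0.1267438  0.13435839 0.13988132]
dir [0.07934989 0.99684683] [0.67540835 0.05861382] -0.0910456349366484 0.0759844029345035
```

```bash
python3 - <<'E'
from h import *
res=.002;x0,x1,y0,y1=.48,1.16,-.42,.42
out=[]
for n in("top","side"):
    W=np.load(n+"W.npy");im=np.load(n+"0.npz")["image"]
    Wb=cv2.resize(W.astype(np.float32),None,fx=3,fy=3,interpolation=cv2.INTER_LINEAR);ib=cv2.resize(im,None,fx=3,fy=3,interpolation=cv2.INTER_LINEAR)
    i=((x1-Wb[...,0])/res);j=((y1-Wb[...,1])/res)
    ok=(i>=0)&(i<(x1-x0)/res-1)&(j>=0)&(j<(y1-y0)/res-1)&(Wb[...,2]>-.05)
    A=np.zeros((int((x1-x0)/res),int((y1-y0)/res),3),np.uint8);A[i[ok].astype(int),j[ok].astype(int)]=ib[ok]
    H=np.zeros(A.shape[:2],np.uint8);H[i[ok].astype(int),j[ok].astype(int)]=np.clip(Wb[...,2][ok]*1000,0,255)
    cv2.imwrite(f"pics/o_{n}.png",A);cv2.imwrite(f"pics/h_{n}.png",cv2.applyColorMap(H,cv2.COLORMAP_JET))
a=np.vstack([cv2.imread("pics/o_top.png"),cv2.imread("pics/h_top.png")]);cv2.imwrite("pics/o1.png",cv2.resize(a,None,fx=.85,fy=.85))
a=np.vstack([cv2.imread("pics/o_side.png"),cv2.imread("pics/h_side.png")]);cv2.imwrite("pics/o2.png",cv2.resize(a,None,fx=.85,fy=.85))
E
```

```text
(no output)
```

View pics/o1.png

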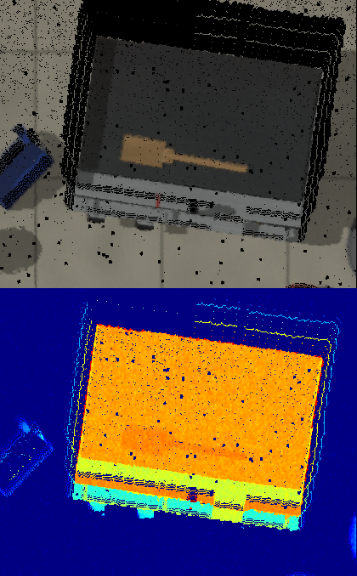

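View pics/o2.png

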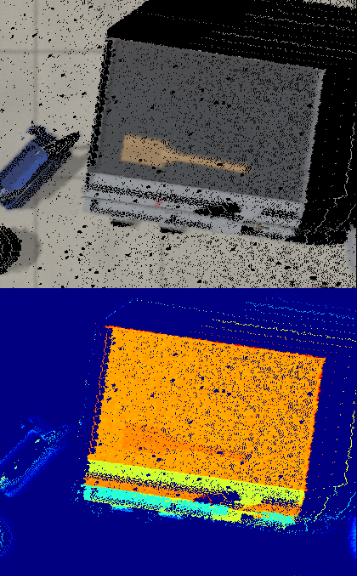

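```bash
python3 - <<'E'
from h import *
R2=lambda a:np.array([[np.cos(a),-np.sin(a)],[np.sin(a),np.cos(a)]])
for n in("top","side"):
    W=np.load(n+"W.npy");P=W.reshape(-1,3)
    m=(P[:,0]>.55)&(P[:,0]<1.2)&(np.abs(P[:,1])<.35)
    P=P[m]
    pl=P[(P[:,2]>.172)&(P[:,2]<.2)][:,:2]
    # yaw by min-area rect
    r=cv2.minAreaRect((pl*1000).astype(np.float32));print(n,"plate rect",r)
    for yaw in np.arange(-.16,-.06,.02):
        pass
    best=None
    pn=P[(P[:,2]>.09)&(P[:,2]<.113)&(P[:,0]<.8)][:,:2]
    r=cv2.minAreaRect((pn*1000).astype(np.float32));print("panel rect",r,len(pn))
    # front boundary: for bins along y, min x
    pts=[]
    for y in np.arange(pn[:,1].min(),pn[:,1].max(),.01):
        q=pn[(abs(pn[:,1]-y)<.005)]
        if len(q)>5: pts.append((y,np.percentile(q[:,0],5),np.percentile(q[:,0],95)))
    pts=np.array(pts)
    for k in (1,2):
        l=cv2.fitLine(pts[:,[0,k]].astype(np.float32),cv2.DIST_HUBER,0,.003,.003).ravel();print("line",l,"slope dx/dy",l[1]/l[0], "x at y=0",l[3]-l[2]*l[1]/l[0])
    print("panel yrange",pn[:,1].min(),pn[:,1].max())
E
```

```text
top plate rect ((840.362548828125, -46.1455078125), (539.6142578125, 402.45623779296875), 81.59234619140625)
panel rect ((644.0785522460938, 31.790191650390625), (630.8707275390625, 135.2518768310547), 73.22369384765625) 1257
line [ 0.9896349   0.14360645 -0.05648698  0.61023736] slope dx/dy 0.14511055 x at y=0 0.6184342
line [ 0.9893257   0.14572112 -0.05048698  0.6530428 ] slope dx/dy 0.14729337 x at y=0 0.6604792
panel yrange -0.28248698422231794 0.31428102497733545
side plate rect ((840.45751953125, -45.61663818359375), (556.5020751953125, 399.9565734863281), 81.4507064819336)
panel rect ((636.2616577148438, -3.913909912109375), (557.6160888671875, 154.74803161621094), 71.25772857666016) 1249
line [ 0.9896633   0.14341062 -0.07164253  0.6090979 ] slope dx/dy 0.1449085 x at y=0 0.61947954
line [ 0.98920816  0.14651676 -0.02264253  0.6581139 ] slope dx/dy 0.14811519 x at y=0 0.6614676
panel yrange -0.27964253063791406 0.2571289311696848
```

```bash
cat > ov.py <<'E'
from h import *
import sys
def G(p,X):
    c,s=np.cos(p[2]),np.sin(p[2]);return np.array([p[0]+c*X[0]-s*X[1],p[1]+s*X[0]+c*X[1],X[2]])
lines=[((-.196,-.27,.136),(-.196,.27,.136),(0,255,255)),((-.204,-.27,.108),(-.204,.27,.108),(0,255,0)),((-.160,-.27,.191),(-.160,.27,.191),(255,0,255)),
 ((-.160,-.136,.140),(-.203,-.136,.140),(255,255,0)),((-.160,-.064,.140),(-.203,-.064,.140),(255,255,0)),((-.203,-.136,.140),(-.203,-.064,.140),(255,255,0)),
 ((-.204,-.27,.0),(-.204,.27,.0),(0,255,0)),((-.204,-.27,.0),(-.204,-.27,.108),(0,255,0)),((-.204,.27,.0),(-.204,.27,.108),(0,255,0)),
 ((-.228,.09,.06),(-.204,.09,.06),(0,0,255)),((-.228,.2,.06),(-.204,.2,.06),(0,0,255))]
def draw(c,p,roi,f):
    y0,y1,x0,x1=roi
    im=cv2.resize(c["image"][y0:y1,x0:x1],None,fx=f,fy=f,interpolation=cv2.INTER_CUBIC)
    for a,b,col in lines:
        q=[tuple(np.round((proj(c,G(p,np.array(X)))-[x0,y0]+.5)*f-.5).astype(int)) for X in(a,b)]
        cv2.line(im,tuple(map(int,q[0])),tuple(map(int,q[1])),col,1,cv2.LINE_AA)
    return im
if __name__=="__main__":
    p=list(map(float,sys.argv[1:4]))
    for n,roi,f in(("top",(125,185,180,350),4.6),("side",(130,275,150,260),4)):
        c=dict(np.load(n+"0.npz"));cv2.imwrite(f"pics/ov{sys.argv[4]}_{n}.png",draw(c,p,roi,f))
E
python3 ov.py 0.828 -0.045 -0.145 a
```

```text
(no output)
```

View pics/ova_top.png

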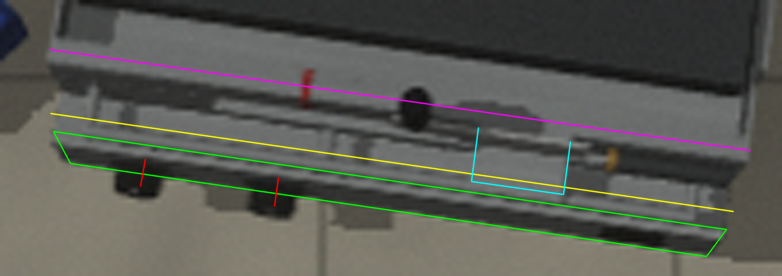

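View pics/ova_side.png

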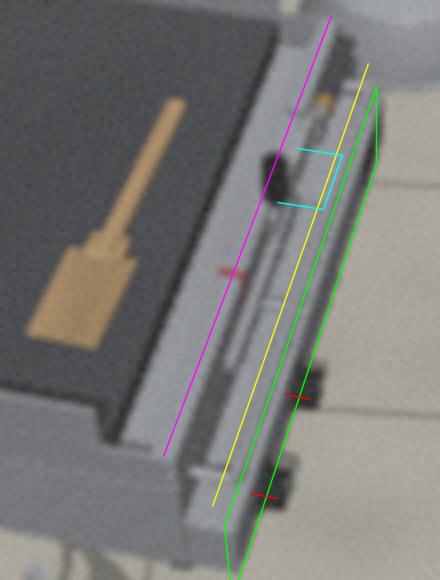

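```bash
cat > ov2.py <<'E'
from ov import *
p=list(map(float,sys.argv[1:4]));k=sys.argv[4]
T=dict(np.load("top0.npz"));S=dict(np.load("side0.npz"))
def g(c,n):
    im=[]
    for roi in n:
        y0,y1,x0,x1=roi;f=9
        raw=cv2.resize(c["image"][y0:y1,x0:x1],None,fx=f,fy=f,interpolation=cv2.INTER_CUBIC)
        im+= [raw,draw(c,p,roi,f)]
    return im
a=g(T,[(132,178,185,270),(132,185,265,350)])
cv2.imwrite(f"pics/t{k}L.png",np.clip(np.vstack(a[:2]).astype(float)*1.3,0,255));cv2.imwrite(f"pics/t{k}R.png",np.clip(np.vstack(a[2:])*1.3,0,255))
a=g(S,[(135,200,205,248),(190,265,180,235)])
cv2.imwrite(f"pics/s{k}L.png",np.hstack(a[:2]));cv2.imwrite(f"pics/s{k}R.png",np.hstack(a[2:])[:,:])
E
python3 ov2.py .816 -.045 -.142 b
```

```text
[ WARN:0@0.917] global loadsave.cpp:1063 imwrite_ Unsupported depth image for selected encoder is fallbacked to CV_8U.
```

View pics/tbL.png

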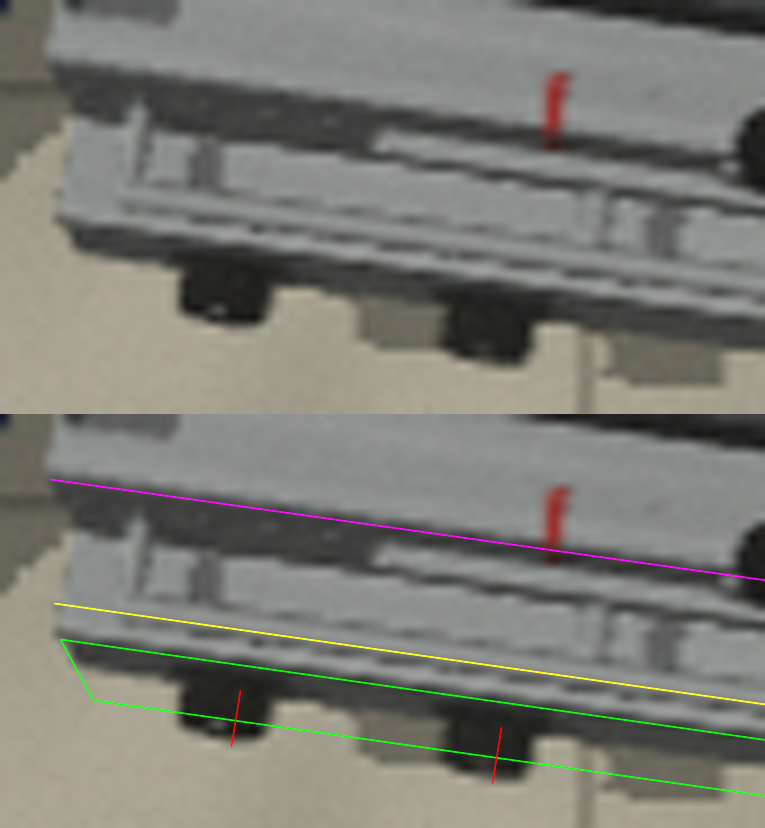

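View pics/tbR.png

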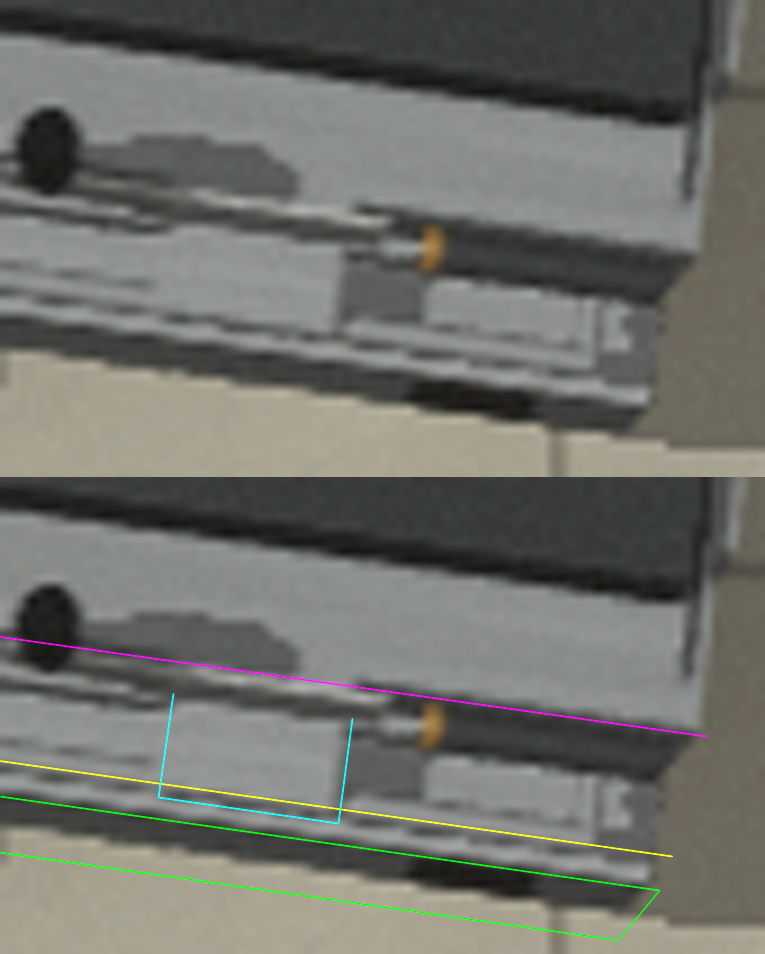

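View pics/sbL.png

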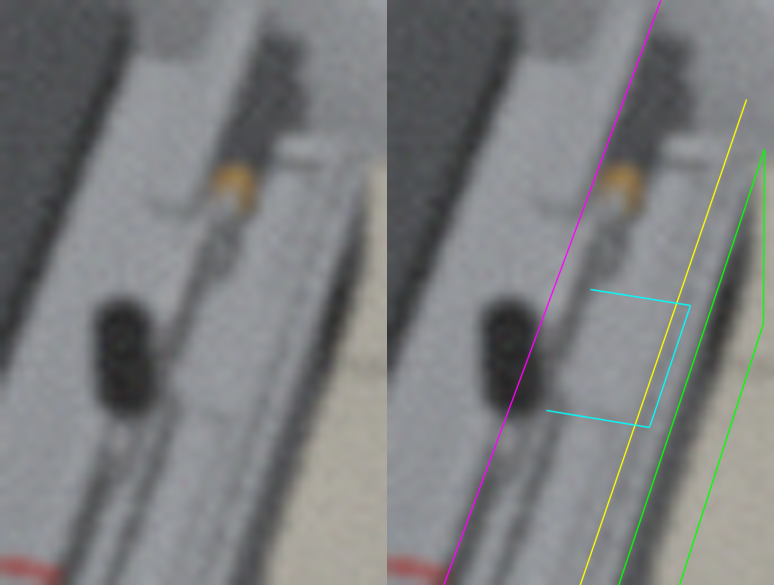

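View pics/sbR.png

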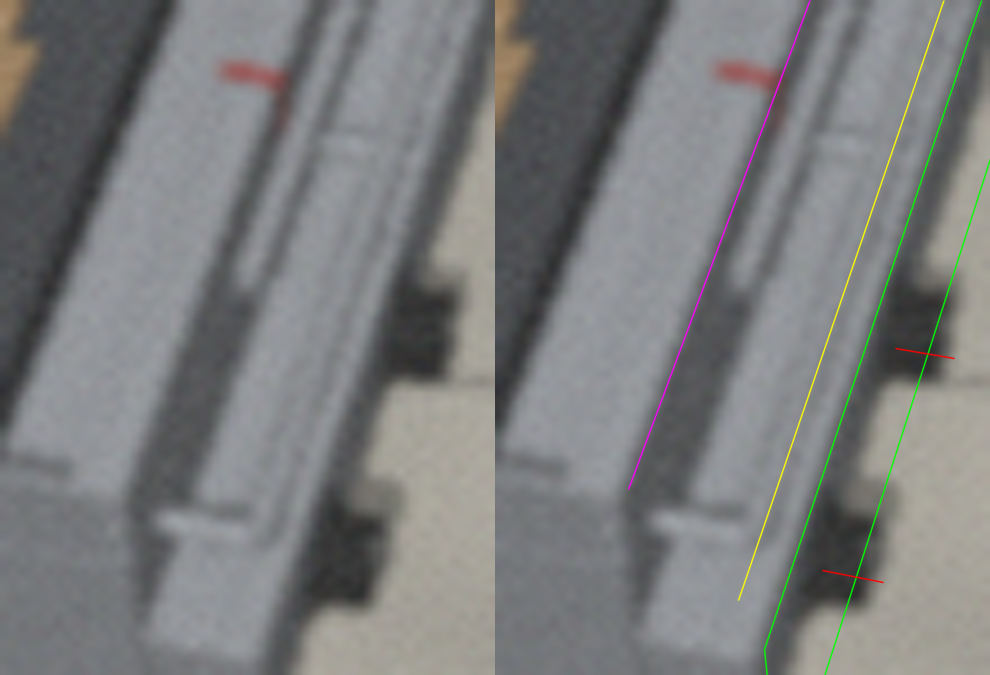

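```bash
cat > fit.py <<'E'
from ov import *
from scipy.optimize import least_squares
T=dict(np.load("top0.npz"));S=dict(np.load("side0.npz"))
def q(b,x,y,f=9): return np.array([b[0]+(x+.5)/f-.5,b[1]+(y+.5)/f-.5])
obs=[(T,(-.204,.27,.108),q((185,132),57,220)),(T,(-.160,.27,.191),q((185,132),54,66)),
(T,(-.204,-.27,.108),q((265,132),648,403)),(T,(-.160,-.27,.191),q((265,132),700,252)),
(T,(-.203,-.136,.140),q((265,132),336,330)),
(S,(-.204,.27,.108),q((180,190),270,657)),(S,(-.160,.27,.191),q((180,190),132,490))]
# gas knobs: unknown z
def res(p,sel=None):
    r=[]
    for i,(c,X,uv) in enumerate(obs):
        if sel and c is not sel: continue
        r+=list(proj(c,G(p,np.array(X)))-uv)
    for (c,y,uv) in ((T,.2,q((185,132),226,290)),(T,.09,q((185,132),488,330)),(S,.2,q((180,190),348,555)),(S,.09,q((180,190),425,330))):
        if sel and c is not sel: continue
        r+=list(proj(c,G(p,np.array((-.217,y,p[3])))) -uv)
    return r
for sel in(None,T,S):
    s=least_squares(res,[.816,-.045,-.142,.07],args=(sel,),loss="soft_l1");print(s.x,np.round(s.fun,2))
    print("rail_spot",G(s.x,np.array((-.196,-.1,.136))))
E
python3 fit.py
python3 - <<'E'
from fit import *
# knob & red line & lip triangulation
def tri(uT,uS):
    f=lambda X:np.r_[proj(T,X)-uT,proj(S,X)-uS]
    s=least_squares(f,[.7,-.05,.2]);return s.x,s.fun
print("knob",tri(q((265,132),49,150),q((205,135),124,358)))
print("red front rim",tri(q((185,132),551,128),q((180,190),283,82)))
E
```

```text
[ 0.81880842 -0.04220929 -0.13669673  0.07696887] [-0.21  0.27 -1.01 -0.42  0.73 -0.04  0.08 -0.33 -0.23  0.82 -0.52 -0.48
 -0.37  0.41  0.1   0.38  0.3  -0.09  0.6  -0.1  -0.05 -0.06]
rail_spot [ 0.61100966 -0.11456725  0.136     ]
[ 0.81889944 -0.04252099 -0.13772963  0.07902181] [-0.17  0.16 -0.95 -0.53  0.75  0.    0.12 -0.28 -0.21  0.83  0.07  0.17
  0.31 -0.27]
rail_spot [ 0.61102605 -0.11466428  0.136     ]
[ 0.81972803 -0.04128388 -0.13112709  0.07639969] [-0.3  -0.46 -0.17  0.49  0.71 -0.03 -0.11 -0.01]
rail_spot [ 0.6123355  -0.11479807  0.136     ]
[ 0.81880842 -0.04220929 -0.13669673  0.07696887] [-0.21  0.27 -1.01 -0.42  0.73 -0.04  0.08 -0.33 -0.23  0.82 -0.52 -0.48
 -0.37  0.41  0.1   0.38  0.3  -0.09  0.6  -0.1  -0.05 -0.06]
rail_spot [ 0.61100966 -0.11456725  0.136     ]
[ 0.81889944 -0.04252099 -0.13772963  0.07902181] [-0.17  0.16 -0.95 -0.53  0.75  0.    0.12 -0.28 -0.21  0.83  0.07  0.17
  0.31 -0.27]
rail_spot [ 0.61102605 -0.11466428  0.136     ]
[ 0.81972803 -0.04128388 -0.13112709  0.07639969] [-0.3  -0.46 -0.17  0.49  0.71 -0.03 -0.11 -0.01]
rail_spot [ 0.6123355  -0.11479807  0.136     ]
knob (array([ 0.65335645, -0.03444894,  0.22109861]), array([-0.01033086,  0.0933945 , -0.08995585, -0.02960499]))
red front rim (array([0.67030108, 0.0494782 , 0.18738768]), array([-0.03288851,  0.30064575, -0.27827971, -0.09132903]))
```

```bash
python3 - <<'E' 2>&1 | grep -v rail_spot
from fit import *
def tri(uT,uS):
    f=lambda X:np.r_[proj(T,X)-uT,proj(S,X)-uS]
    s=least_squares(f,[.7,-.05,.2]);return s.x,s.fun
print("grip",tri(q((160,190),220,210,6),q((255,225),168,156,5)))
print("e1",tri(q((160,190),146,205,6),q((255,225),161,212,5)))
print("e2",tri(q((160,190),295,215,6),q((255,225),175,99,5)))
W=np.load("topW.npy")
# badge pixels
for v,u in((175,312),(176,318),(177,322),(178,330),(174,305),(176,310)): print(v,u,W[v,u], T["image"][v,u])
# teal grip
im=T["image"].astype(int);b=(slice(205,265),slice(240,280));m=(W[b][...,2]>.12);print("teal",W[b][m].mean(0),W[b][m].min(0),W[b][m].max(0))
print(current_orientation(),current_joint_pos(),current_finger_gap())
from scipy.spatial.transform import Rotation as Ro
print(Ro.from_quat(current_orientation()).as_matrix())
E
```

```text
[ 0.81880842 -0.04220929 -0.13669673  0.07696887] [-0.21  0.27 -1.01 -0.42  0.73 -0.04  0.08 -0.33 -0.23  0.82 -0.52 -0.48
 -0.37  0.41  0.1   0.38  0.3  -0.09  0.6  -0.1  -0.05 -0.06]
[ 0.81889944 -0.04252099 -0.13772963  0.07902181] [-0.17  0.16 -0.95 -0.53  0.75  0.    0.12 -0.28 -0.21  0.83  0.07  0.17
  0.31 -0.27]
[ 0.81972803 -0.04128388 -0.13112709  0.07639969] [-0.3  -0.46 -0.17  0.49  0.71 -0.03 -0.11 -0.01]
grip (array([0.40026825, 0.22361814, 0.13062185]), array([-0.00247423,  0.0127673 , -0.01142337, -0.00298547]))
e1 (array([0.40335865, 0.26730491, 0.13114718]), array([ 0.02077219, -0.10591051,  0.09290842,  0.02421138]))
e2 (array([0.39707358, 0.17921275, 0.13245075]), array([-0.01673175,  0.08737869, -0.07974272, -0.02090385]))
175 312 [ 0.58997418 -0.19252785  0.08132533] [21 25 24]
176 318 [ 0.58665464 -0.2148943   0.07958916] [21 24 24]
177 322 [ 0.58409066 -0.23039965  0.07403722] [23 25 25]
178 330 [ 0.58094616 -0.26051344  0.07149577] [46 48 48]
174 305 [ 0.59545098 -0.16752433  0.0728522 ] [50 51 51]
176 310 [ 0.59106408 -0.18759331  0.05794453] [34 38 36]
teal [0.377131   0.01143629 0.13459954] [ 0.29778203 -0.01151543  0.12096646] [0.45979703 0.03373745 0.14578356]
[ 8.03881652e-01  5.94789280e-01 -4.01518678e-05  2.86587485e-05] [ 1.15889467e+00  3.58777470e-01  1.51040274e+00 -1.01002289e-05
  1.27251063e+00 -1.15109355e-01] 0.08777254515839834
[[ 2.92451421e-01  9.56280380e-01 -3.04628668e-05]
 [ 9.56280376e-01 -2.92451423e-01 -9.38402852e-05]
 [-9.86465324e-05 -1.68731694e-06 -9.99999995e-01]]
```

```bash
cat >> h.py <<'E'
from scipy.spatial.transform import Rotation as Ro
YAW=-.14; GO=(.8190,-.0422)
def ori(psi):
    c,s=np.cos(psi),np.sin(psi)
    return Ro.from_matrix(np.array([[c,s,0],[s,-c,0],[0,0,-1.]])).as_quat()
def g2w(x,y,z): 
    c,s=np.cos(YAW),np.sin(YAW);return np.array([GO[0]+c*x-s*y,GO[1]+s*x+c*y,z])
E
python3 - <<'E'
from h import *
o=ori(-.076)
move_ptp([.400,.2225,.23],o)
servo_line([.400,.2225,.113],o,rate=.12)
print(current_position(),current_force())
move_gripper(0)
print(current_finger_gap(),current_force(),current_position())
servo_line([.400,.2225,.16],o,rate=.1)
c=capture("side");cv2.imwrite("pics/g_s.png",cv2.resize(c["image"][200:340,240:380],None,fx=4,fy=4))
c=capture("top");cv2.imwrite("pics/g_t.png",cv2.resize(c["image"][170:290,140:290],None,fx=4,fy=4))
print(current_finger_gap(),current_force(),current_torque(),current_clock())
E
```

```text
[0.40047293 0.22276995 0.11347044] [-0.5390323   0.24178125 -0.0871697 ]
0.015776779280265277 [ 0.34640584  0.80818706 -1.65803638] [0.40012327 0.22252324 0.11295078]
0.015908699718037683 [ 0.02342757  0.72676729 -4.06244884] [-0.08726467  0.09449093 -0.00069836] 5.3833
```

View pics/g_s.png

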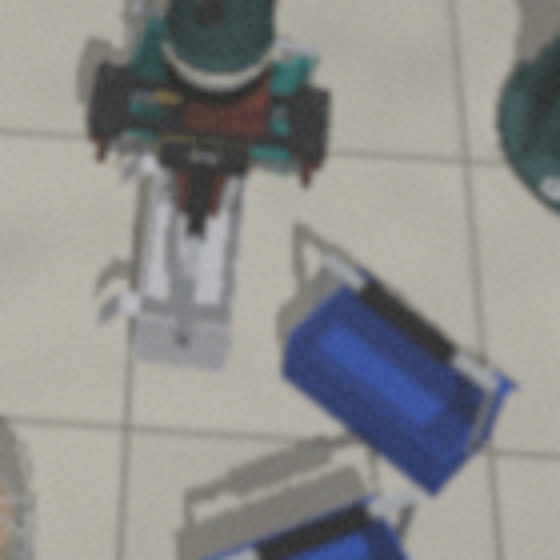

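View pics/g_t.png

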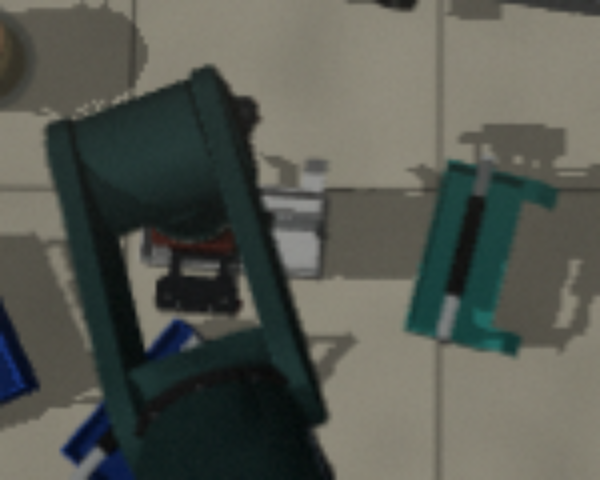

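```bash
python3 - <<'E'
from h import *
servo_line([.400,.2225,.33],rate=.2)
o=ori(YAW)
p=g2w(-.280,-.1,.33);print(p)
move_ptp(p,o)
p[2]=.225;servo_line(p,o,rate=.15)
print(current_force(),current_torque(),current_finger_gap())
c=capture("side");np.savez("s1.npz",**c);cv2.imwrite("pics/p_s.png",cv2.resize(c["image"][130:270,170:310],None,fx=4,fy=4))
c=capture("top");np.savez("t1.npz",**c);cv2.imwrite("pics/p_t.png",cv2.resize(c["image"][120:240,210:360],None,fx=4,fy=4))
print(current_clock())
E
```

```text
[ 0.52778521 -0.10214953  0.33      ]
[ 0.43022511 -0.3029761  -3.37878982] [-0.07946183  0.05211932  0.01333581] 0.015602809982914788
8.65
```

View pics/p_s.png

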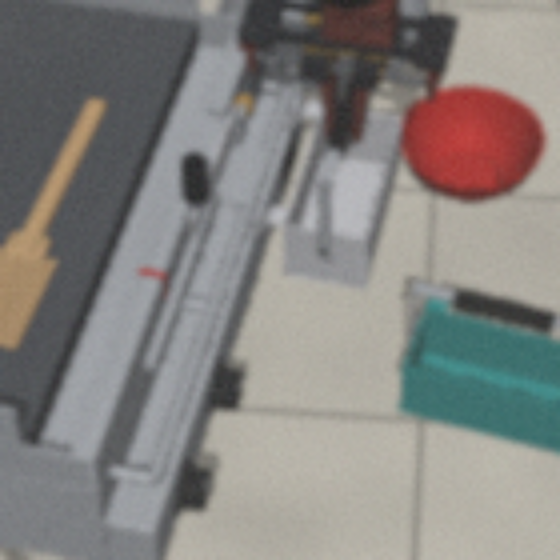

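View pics/p_t.png

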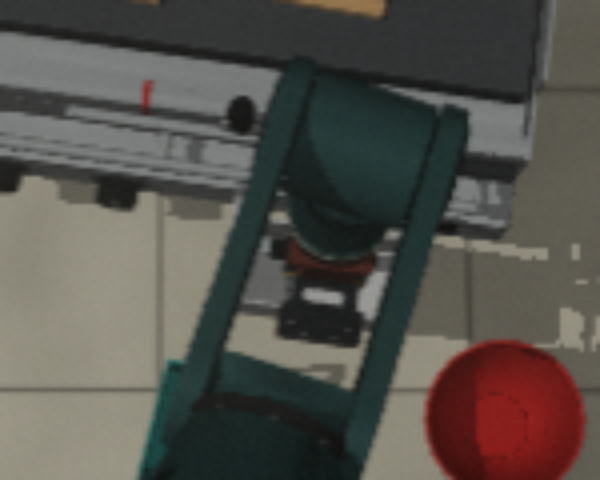

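```bash
cat > pm.py <<'E'
from h import *
def pan_lines():
    L=[]
    x0,x1=-.038,.038;y0,y1=-.08,.08;t,b=-.065,-.130
    for z in(t,b):
        P=[(x0,y0,z),(x1,y0,z),(x1,y1,z),(x0,y1,z)]
        L+=[(P[i],P[(i+1)%4]) for i in range(4)]
    for y in(y0,y1):
        for x in(x0,x1): L.append(((x,y,t),(x,y,b)))
    for yc in(-.07,.07):
        for y in(yc-.01,yc+.01):
            L+=[((.038,y,-.065),(.050,y,-.065)),((.050,y,-.065),(.066,y,-.087))]
        L.append(((.066,yc-.01,-.087),(.066,yc+.01,-.087)))
    return L
def drawpan(c,grip,psi,roi,f):
    y0,y1,x0,x1=roi
    raw=cv2.resize(c["image"][y0:y1,x0:x1],None,fx=f,fy=f,interpolation=cv2.INTER_CUBIC);im=raw.copy()
    R=np.array([[np.cos(psi),-np.sin(psi),0],[np.sin(psi),np.cos(psi),0],[0,0,1]])
    for a,b in pan_lines():
        q=[tuple(map(int,np.round((proj(c,R@np.array(X)+grip)-[x0,y0]+.5)*f-.5))) for X in(a,b)]
        cv2.line(im,q[0],q[1],(0,255,255),1,cv2.LINE_AA)
    return np.hstack([raw,im])
E
python3 - <<'E'
from pm import *
p=g2w(-.280,-.1,.225+.017)
print(current_position())
c=dict(np.load("s1.npz"));cv2.imwrite("pics/pm_s.png",drawpan(c,p,YAW,(145,210,230,280),8))
E
```

```text
[ 0.52879179 -0.10227061  0.22627838]
```

View pics/pm_s.png

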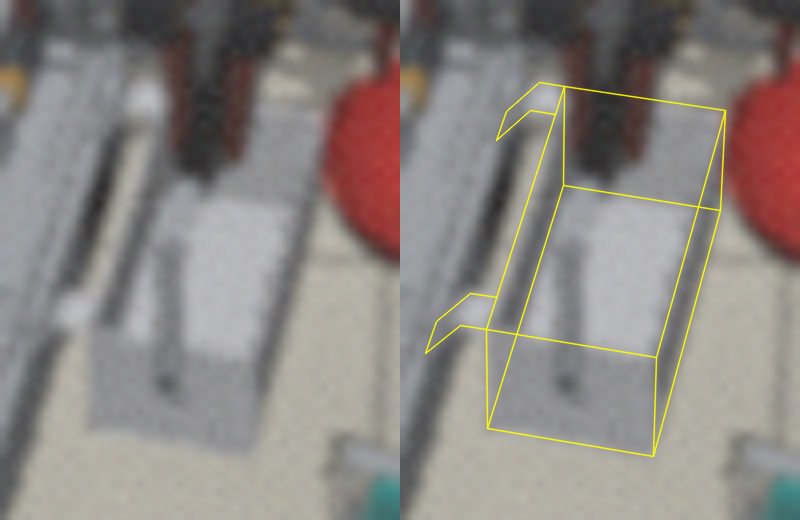

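```bash
python3 - <<'E'
from pm import *
o=ori(YAW)
dy=-.1
r=servo_line(g2w(-.248,dy,.225),o,rate=.08,contact_N=10);print(r,current_position(),current_force())
r=servo_line(g2w(-.248,dy,.200),o,rate=.06,contact_N=6);print(r,current_position(),current_force())
f0=current_force()
if not r:
    r=servo_line(g2w(-.248,dy,.188),o,rate=.03,contact_N=5);print(r,current_position(),current_force(),current_torque())
c=capture("side");np.savez("s2.npz",**c)
P=current_position();cv2.imwrite("pics/pm_s2.png",drawpan(c,P+[0,0,.017],YAW,(140,210,215,275),6.5))
print(current_clock())
E
```

```text
False [ 0.55934922 -0.10656758  0.22477894] [-0.55350908 -0.21983882 -4.02691752]
False [ 0.55913319 -0.10652797  0.19963477] [ 0.11763075  0.87163298 -4.48794494]
True [ 0.56163765 -0.10706269  0.1920427 ] [ 4.07635084 -0.4247448  -1.81512933] [-0.13335533 -0.95699904  0.02921439]
10.1583
```

View pics/pm_s2.png

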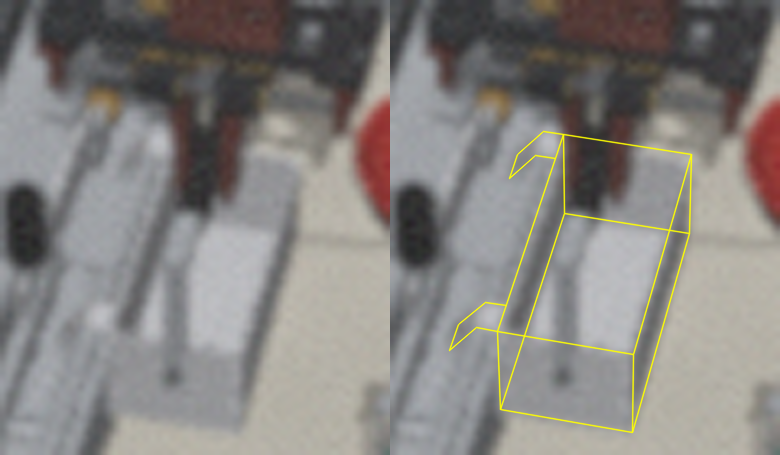

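```bash
python3 - <<'E'
from pm import *
o=ori(YAW)
P=current_position();d=g2w(.005,0,0)-g2w(0,0,0)
r=servo_line(P+d+[0,0,-.004],o,rate=.02,contact_N=8);print(r,current_position(),current_force(),current_torque())
c=capture("side");np.savez("s3.npz",**c)
P=current_position();cv2.imwrite("pics/pm_s3.png",drawpan(c,P+[0,0,.017],YAW,(140,210,215,275),6.5))
print(current_clock())
E
```

```text
True [ 0.56432243 -0.10740579  0.18928268] [-1.70362564  0.25004931  4.76980544] [-0.03651253  0.0052844  -0.05844676]
10.55
```

View pics/pm_s3.png

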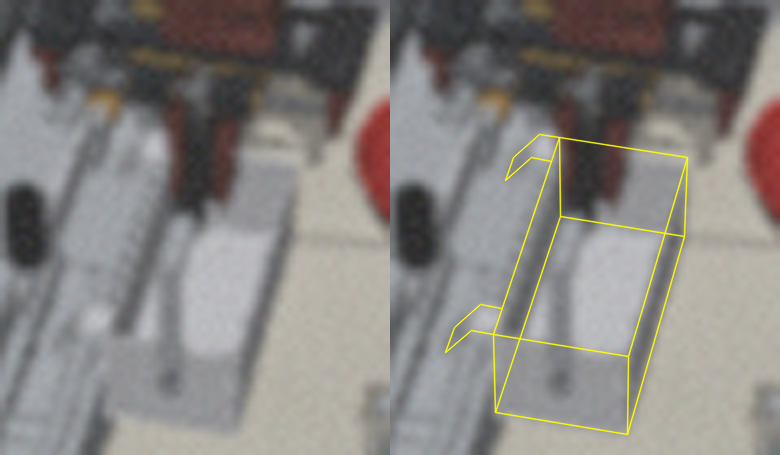

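```bash
python3 - <<'E'
from pm import *
o=ori(YAW)
move_gripper(.05);print(current_force(),current_torque(),current_position())
P=current_position()
servo_line([P[0],P[1],.30],o,rate=.12);print(current_force())
c=capture("side");np.savez("s4.npz",**c)
cv2.imwrite("pics/pm_s4.png",drawpan(c,P+[0,0,.017],YAW,(140,210,215,275),6.5))
c=capture("top");np.savez("t4.npz",**c)
cv2.imwrite("pics/pm_t4.png",cv2.resize(c["image"][120:210,210:350],None,fx=5,fy=5))
print(current_clock())
E
```

```text
[-0.40581311 -0.56855681 -0.52288827] [-0.1057472   0.08165742 -0.03289189] [ 0.56521685 -0.10758338  0.18927124]
[ 0.97241437 -1.34132498 -0.19090419]
12.4333
```

View pics/pm_s4.png

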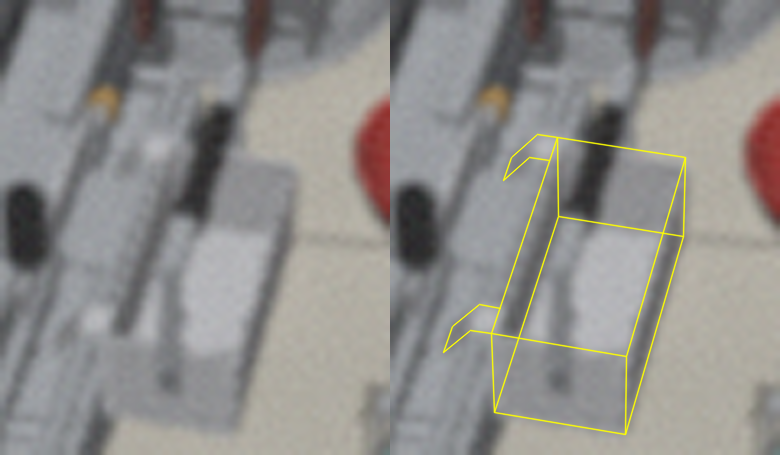

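View pics/pm_t4.png

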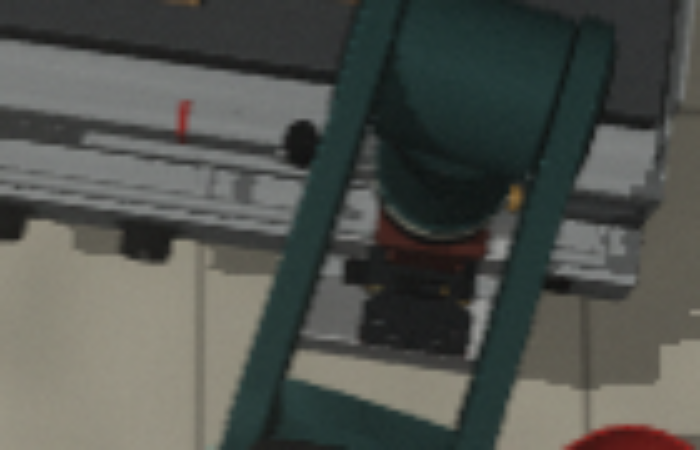

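```bash
python3 - <<'E'
from pm import *
o=ori(YAW+np.pi/2)
k=np.array([.6534,-.0344])
move_ptp([*k,.30],o)
print(current_joint_pos(),current_position())
r=servo_line([*k,.209],o,rate=.12,contact_N=8);print(r,current_position(),current_force())
c=capture("side");np.savez("s5.npz",**c)
cv2.imwrite("pics/k_s.png",cv2.resize(c["image"][130:220,180:290],None,fx=6,fy=6,interpolation=cv2.INTER_CUBIC))
c=capture("top");np.savez("t5.npz",**c)
cv2.imwrite("pics/k_t.png",cv2.resize(c["image"][120:210,210:350],None,fx=5,fy=5))
print(current_clock())
E
```

```text
[-1.58310609e-01  3.84643722e-01  1.27888246e+00 -1.01991325e-04
  1.47861011e+00 -1.58784285e+00] [ 0.65316502 -0.03454225  0.29973629]
False [ 0.65398502 -0.03452287  0.20981327] [ 0.39852486 -0.51385227 -0.48339708]
14.725
```

View pics/k_s.png

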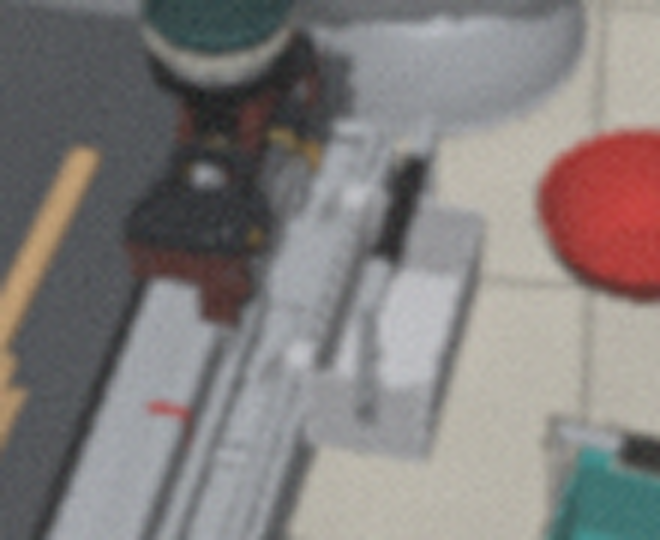

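View pics/k_t.png

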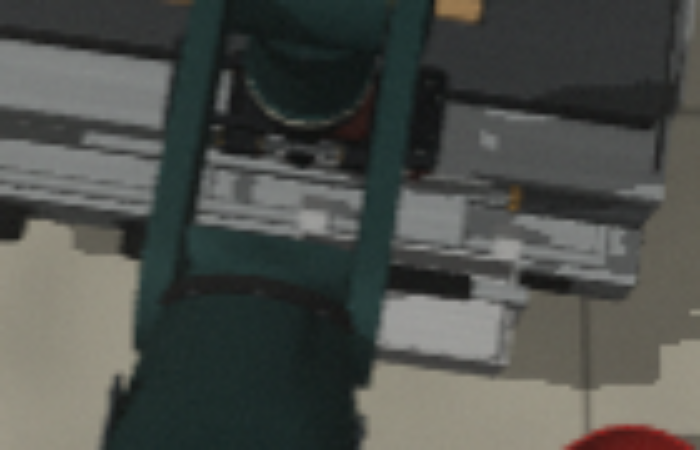

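```bash
python3 - <<'E'
from pm import *
o=ori(YAW+np.pi/2)
move_gripper(0)
P0=current_position();print(current_finger_gap(),P0,current_force())
d=g2w(0,.085,0)-g2w(0,0,0);np.save("P0.npy",P0)
k=np.array([.6534,-.0344,P0[2]])
k[:2]=P0[:2]
servo_line(k+d*.2,o,rate=.04);print(current_position()-P0,current_force(),current_finger_gap())
servo_line(k+d,o,rate=.06);print(current_position()-P0,np.linalg.norm(current_position()-P0),current_force(),current_finger_gap())
c=capture("side");np.savez("s6.npz",**c)
cv2.imwrite("pics/r_s.png",cv2.resize(c["image"][130:220,180:290],None,fx=6,fy=6,interpolation=cv2.INTER_CUBIC))
c=capture("top");np.savez("t6.npz",**c)
cv2.imwrite("pics/r_t.png",cv2.resize(c["image"][120:210,210:350],None,fx=5,fy=5))
print(current_clock())
E
```

```text
0.022866999149012558 [ 0.65356272 -0.03369619  0.20918275] [-0.10554744  3.09506834  2.34895068]
[ 2.43477309e-03  1.68784846e-02 -2.43971350e-05] [-0.94308639 -3.02518635  2.03052291] 0.022744804228860823
[1.19960616e-02 8.29085463e-02 3.94011577e-05] 0.08377191710877967 [ 0.07018949 -7.30347993  1.1784539 ] 0.02320793262057136
17.2417
```

View pics/r_s.png

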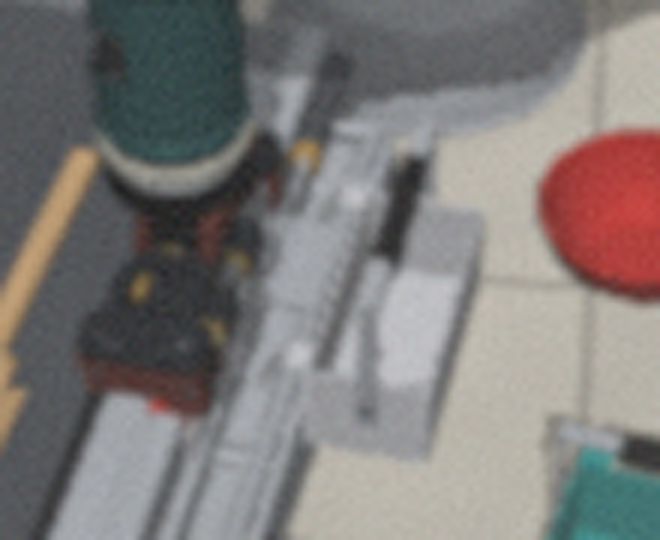

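View pics/r_t.png

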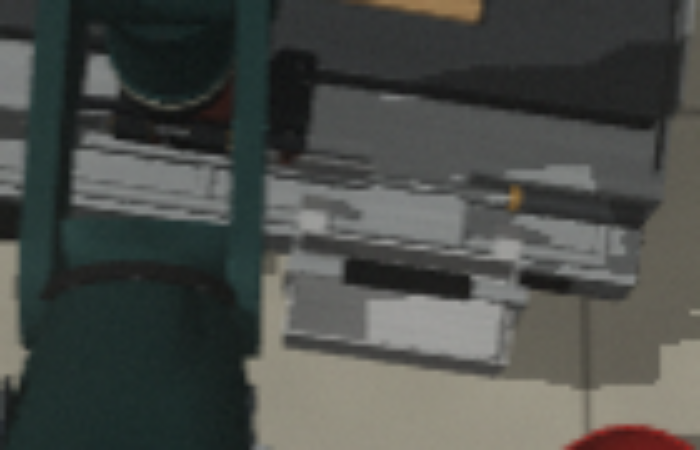

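```bash
python3 - <<'E'
from pm import *
P0=np.load("P0.npy")
sleep(.6)
P=current_position();e=np.array([-np.sin(YAW),np.cos(YAW),0]);print("travel",(P-P0)@e,current_force(),current_finger_gap(),abs(current_qvel()).max())
for n,f in(("top","t6.npz"),("side","s6.npz")):
    c=dict(np.load(f));W=cloud(c);im=c["image"].astype(int)
    exp=g2w(-.241,-.1,.215);m=(im.max(-1)<70)&(np.linalg.norm(W-exp,axis=-1)<.065)&(abs(W[...,2]-.213)<.02)
    Q=W[m];md=np.median(Q,0);d=Q[:,:2]-Q[:,:2].mean(0);v=np.linalg.svd(d,full_matrices=False)[2][0];v=v*np.sign(v[1])
    print(n,len(Q),md,"exp",exp,"yaw",-np.arctan2(v[0],v[1]))
    q=md[:2]-np.array(GO);s,cc=np.sin(YAW),np.cos(YAW);print("griddle frame",cc*q[0]+s*q[1],-s*q[0]+cc*q[1])
c=dict(np.load("t6.npz"));cv2.imwrite("pics/f_t.png",drawpan(c,g2w(-.241,-.1,.207),YAW,(150,200,260,320),6.5))
print(current_clock())
E
```

```text
travel 0.08364011859279612 [ 0.5998457  -8.06496714  1.59857864] 0.02298231654116221 0.0010308580719298873
top 128 [ 0.56050591 -0.1061189   0.21095113] exp [ 0.56640363 -0.10759171  0.215     ] yaw -0.14730114333929628
griddle frame -0.24704553741563076 -0.09936458661077838
side 51 [ 0.56186326 -0.10058636  0.21147149] exp [ 0.56640363 -0.10759171  0.215     ] yaw -0.11170005466017208
griddle frame -0.24647349734034785 -0.09369676956027698
17.8417
```

View pics/f_t.png

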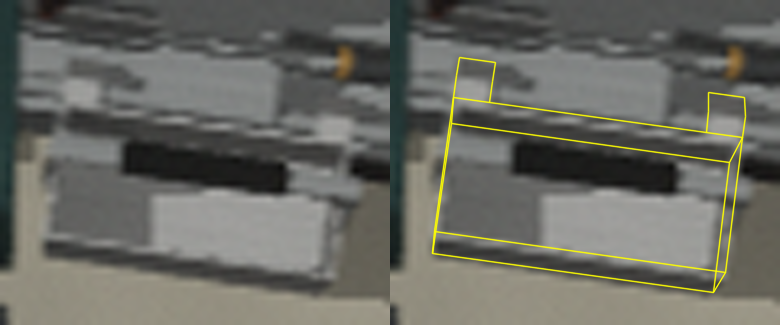

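```bash
python3 - <<'E' 2>&1 | tail -4
from pm import *
from scipy.optimize import least_squares
T=dict(np.load("t6.npz"));S=dict(np.load("s6.npz"))
for c,n,roi in((T,"t",(160,200,262,320)),(S,"s",(145,210,215,275))):
    y0,y1,x0,x1=roi;f=6.5*2 if n=="t" else 9
    im=cv2.resize(c["image"][y0:y1,x0:x1],None,fx=f,fy=f,interpolation=cv2.INTER_CUBIC)
    R=np.array([[np.cos(YAW),-np.sin(YAW),0],[np.sin(YAW),np.cos(YAW),0],[0,0,1]])
    for y,z in((.045,.008),(-.045,.008),(.045,-.008)):
        pass
    g=g2w(-.241,-.1,.207)
    for z in(-.008,.008):
        q=[tuple(map(int,np.round((proj(c,R@np.array(X)+g)-[x0,y0]+.5)*f-.5))) for X in((-.008,-.045,z),(.008,-.045,z),(.008,.045,z),(-.008,.045,z))]
        cv2.polylines(im,[np.array(q)],True,(0,0,255),1)
    for a,b in pan_lines()[:12]:
        q=[tuple(map(int,np.round((proj(c,R@np.array(X)+g)-[x0,y0]+.5)*f-.5))) for X in(a,b)]
        cv2.line(im,q[0],q[1],(0,255,255),1,cv2.LINE_AA)
    cv2.imwrite(f"pics/gr_{n}.png",im)
E
```

```text
(no output)
```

View pics/gr_t.png

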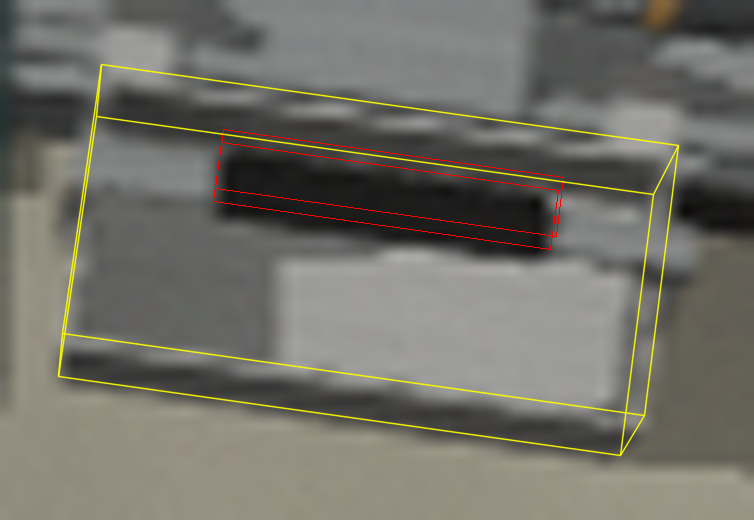

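View pics/gr_s.png

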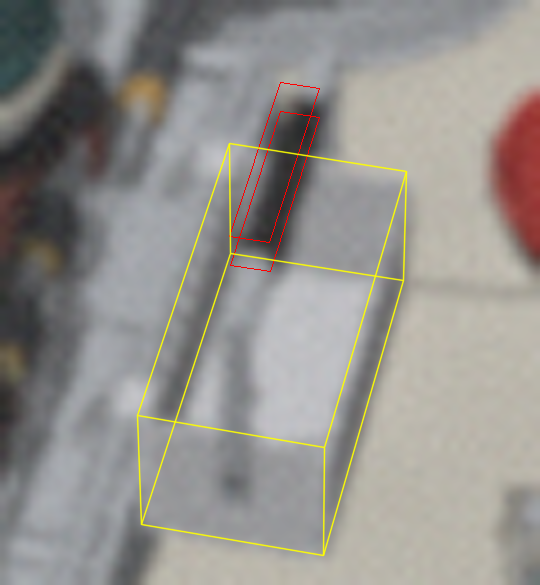

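```bash
python3 - <<'E'
from h import *
print(current_force(),current_finger_gap(),current_clock());close_job()
E
```

```text
[ 0.5998457  -8.06496714  1.59857864] 0.02298231654116221 17.8417
the job is handed in; nothing more can be done
```

I hung the scrap pan on the griddle's front rail, let go of it, then pulled the gate knob to the red line and handed the job in at 17.8 s while still holding it there. `close_job()` reports no verdict, so I don't know whether it passed.

- **Right pan:** Five pan-shaped things showed in the top picture. I took the bare aluminium one at (201, 225), which is the only one that is not blue or turquoise, and confirmed it in an enlarged crop before reaching for it.
- **Pan on the rail:** The last pictures show both hooks down on either side of the chute lip, centred to within about 6 mm and square to within about 0.03 rad. On release the force on the tool dropped to about nothing, and the pan stayed put.
- **Knob at the red line:** The arm moved the knob 83.6 mm along the griddle's +y, against the 85 mm target. The spring's pull on the tool was a steady 8.1 N, with the fingers 23 mm apart on the knob and the arm at rest.
- **Bystanders:** The arm did not go near the bowl, jar, dome or spatula. I did not measure their positions again at the end.
- **Checks that disagreed slightly:**
  - The grip showed about 4 to 6 mm further forward than a perfectly upright pan would put it. The underside matched, so I read this as a lean of about 0.03 rad, inside the 0.14 limit.
  - The two cameras' depth readings put the grip 6 mm apart along the rail, also inside the limits.
  - The tool's final position is about 1 mm short of the red line as I measured it in the pictures.

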